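# Break down the espresso prep stack at closing

## Task

We are closing: take the stack of espresso tools apart from the top down, one piece at a time, and put each away before you lift the next: the tamper in the round walnut rest, the blue leveller in the square black rest with the blue pad, the red dosing ring over the steel drying post, and the used filter basket in the shallow steel soaking dish. Set everything down gently, upright and flat in its place, without dropping or tipping any of it, and leave the milk pitcher and the cup where they are.

Things in the scene. Friction and masses are not known exactly. Their poses are not given: they have to be found in the camera images.
- tamper: Coffee tamper, top of the stack: round steel foot 58 mm across, 25 mm high; walnut-brown wooden grip about 35 mm thick above it; 90 mm high in all, 0.42 kg. Origin: centre of its underside, z up. It stands loose on the flat top of the leveller. Grip it by the wood, 40 to 80 mm above the origin.
- leveller: Leveller, second from top, 0.25 kg: blue knurled collar 63 mm across, 12 to 34 mm above the origin; under it a steel puck 56 mm across, 12 mm high. Origin: centre of the puck's underside, z up. The puck hangs in the ring's bore (2 mm play), the collar rests on the ring's top edge. Lift straight up, gripping across the collar, fingertips above the ring, which is wider.
- dosing_ring: Red ring open at both ends, third from top, 0.12 kg: 66.5 mm across from 5 to 30 mm above the origin, skirt 54 mm across below that; bore 60 mm, 48 mm at the bottom. Origin: centre of its lower end, z up. The skirt sits in the basket (2.5 mm play), the ring rests on its rim. Lift straight up, gripping across the outside, fingertips above the rim, which is wider.
- basket: Steel filter basket, bottom of the stack, on the counter, 0.1 kg: open cup 28 mm high, underside 55 mm across, widening to 63 mm; rim 69 mm across, 22.5 to 28 mm above the origin. Origin: centre of its underside, z up. Grip across the rim, fingertips no lower than 10 mm above the underside, so that they clear the dish's wall.
- tamper_rest: Place for the tamper: round dark walnut rest 96 mm across and 14 mm high, fixed, with a round recess 77 mm across and a cork pad on its floor, 7 mm above the counter. Origin: centre of its underside, z up. The tamper stands on the pad, its origin 7 mm above this one.
- leveller_rest: Place for the leveller: square black block 92 x 92 x 14 mm, fixed, with a round recess 76 mm across and a blue pad on its floor, 7 mm above the counter. Origin: centre of its underside, z up. The leveller stands on the pad on its puck, its origin 7 mm above this one.
- drying_post: Place for the dosing ring: pale wooden foot 86 x 86 x 14 mm, fixed, with an upright steel post in its middle, 32 mm across, rounded tip 48 mm above the counter. Origin: centre of the foot's underside, z up. The ring goes over the post, skirt down, and lies on the foot, its origin 14 mm above this one.
- soak_dish: Place for the filter basket: shallow empty round steel dish, 100 mm across its brim, 12 mm high, fixed; floor about 79 mm across, 3 mm above the counter. Origin: centre of its underside, z up. The basket stands in it mouth up, its origin 3 mm above this one.
- pitcher: Small steel milk pitcher, 72 x 99 x 88 mm, standing to the left of the stack; not to be moved. Origin: centre of its underside, z up.
- cup: Cream stoneware cup, 86 x 102 x 56 mm, standing upright to the right of the stack; not to be moved. Origin: centre of its underside, z up.
Mind the look-alikes: they are no part of the job. What is shaped like the leveller but turquoise is not meant. What is shaped like the basket but orange is not meant.

How it is judged:
By the outcome, as a careful person would: the job done as asked, in the order asked, and still so for the second after the job is handed in, with the robot touching nothing.
It also fails if it takes over 128 s, if anything falls off the work surface, if the arm or the gripper's body presses on something with over 40 N, if the wrist force passes 120 N, or if a joint passes its speed limit or range.

## Robot

A 6-joint arm with a two-finger parallel gripper is mounted at the origin on a cart in front of the work surface, level with it; the furniture and walls round the work are solid. World frame = base frame: x ahead of the robot, y to its left, z up, the work surface at z = 0. Lengths are in mm, angles in rad, forces in N, time in s.
With the tool pointing down it reaches from about 350 to 975 mm from the base axis. Payload 7.1 kg.
Tool frame: the origin (TCP) lies midway between the tips of the shut fingers; the grasp point (between the pads) lies 19 mm behind it (ctrl.grip_depth is the distance from the TCP to the grasp point, in mm); z points along the fingers, y is the line along which they close (so a half turn about z gives the same grasp; the last joint's range is limited). The gripper opens to 88 mm and grips with 3 to 60 N. Pads are 20 mm wide; open, the fingers measure 115 mm over their backs; the gripper's body (75 mm by 178 mm) begins 61 mm behind the grasp point.
Start: joints at [1.182, 0.423, 1.63, -0, 1.089, -0.019], TCP at [225.861, 582.745, 222.675] pointing down, gripper open.
Joint ranges: [-3, 3], [-0.9, 2.11], [0.09, 2.58], [-1.31, 4.45], [0.11, 2.69], [-2.54, 2.54]. Speed limits (rad/s): [2.39, 2.39, 3.01, 3.14, 3.14, 3.14].

## Interface

Orientations are given as a rotation vector (axis times angle).
In Python, from workcell import get_obs, vision, ctrl gives the robot as it stands.
- The arm moves only by the tool step_arm, never from a script. Its argument "plan" is a list of rows, each a list of 7 numbers: the opening, from -1 (shut) to 1 (fully open), then the shift along the tool's x, y, z as a fraction of full scale, then the turn, a rotation vector about the tool's x, y, z as a fraction of full scale. In form: [[fingers, dx, dy, dz, wx, wy, wz], ...]. A call has 1 to 20 rows; each row shifts and turns the commanded pose from where the row before left it, along the tool's axes as they then stand; what a row does not reach is not made up. Full scale, the value 1, is 50 mm for a shift and 0.12 rad for a turn. A row lasts 1/8 s, in which the tool goes at most 62.5 mm and 10.7 degrees, less where a joint would pass 70% of its speed; a pose out of reach is approached as far as the arm can. A call with a number of a shift or a turn outside -1 to 1 is refused whole. A call with a gripper value outside its range is refused whole. The fingers move at their own pace and stop on an object; the grip force is fixed at half the most. Time passes only in rows, so rows that do not move let the fingers close. It gives the time, the measured TCP pose, the force, the opening and the grip force at its end, in the units of the state.
- get_obs(): the state, without advancing time (a new reading comes with each control period).
- vision.get_image(name): name is "scene" or "top" or "wrist"; returns a dict with "pixels" (400x640x3 uint8, red, green, blue), "depth" (400x640 float32, mm along the optical axis (not along the pixel's ray), 0 where there is no reading), "fx", "fy", "cx", "cy" (pixels), "T" (4x4, takes a point from camera to world coordinates); the wrist camera has in their place "T_tool_cam" (4x4, takes a point from camera to tool coordinates, whose origin is the TCP and whose axes are the flange's). Camera axes: x right, y down, z forward; pixel columns grow to the right and rows downward; lengths in mm; the calibration is good to about 2 mm. A picture is of the moment at which its call begins: read the wrist's pose just before it.
- ctrl.close_job(): hands the job in; it is judged then, once.
The state is a dict: "t": time; "qpos": joint angles; "qvel": joint speeds; "joint_torque": joint torques, N m; "ee_pos": TCP position; "orientation": TCP orientation; "ft_force": force on the tool from outside, world axes, zero at the start; "moment": the same for the moment, N m; "width": finger opening in mm; "grasp_force": force on a finger pad.
Only numpy, scipy, OpenCV 4.12 (cv2) and the standard library are available. Lean on these libraries where they do the work, as an engineer would, in place of code of your own. Each camera call takes 0.05 s, during which the arm holds its last target. There are 200 camera calls.

## Working session

There is one attempt and no reset: what is moved stays moved. The work goes in short steps, Python scripts to look and compute and a tool call to move; the robot and the scene stay as the last step left them, time stands still between calls to the robot, and variables do not carry over. Pictures are saved under pics/ and viewed, at most 14 in all, crops included, and the job is handed in when it is done.

Besides the shell and the picture viewer there is one more tool, called after "Call:" by a JSON object that holds its "api" and its "payload", one argument or row to a line. step_arm: Moves the arm, as the interface text tells. Its arguments: {"type":"object","properties":{"plan":{"type":"array","items":{"type":"array","items":{"type":"number","minimum":-1,"maximum":1}}}},"required":["plan"]}

```bash
ls; mkdir -p pics; python3 - <<'E'
from workcell import get_obs, vision, ctrl
import cv2,numpy as np
o=get_obs();print({k:np.round(v,3) for k,v in o.items()})
for n in ("top","scene"):
    d=vision.get_image(n);cv2.imwrite(f"pics/{n}0.png",d["pixels"][:,:,::-1]);np.savez(f"{n}0.npz",**d)
    print(n,d["fx"],d["cx"],d["cy"],np.round(d["T"],3))
E
```

```text
pics
{'t': np.float64(0.0), 'qpos': array([ 1.182,  0.424,  1.631, -0.   ,  1.089, -0.019]), 'qvel': array([-0.   , -0.   , -0.001, -0.   , -0.001, -0.001]), 'joint_torque': array([ 2.0000e-03, -5.4462e+01, -2.7367e+01,  6.5000e-02,  2.3000e-02,
       -0.0000e+00]), 'ee_pos': array([225.646, 582.237, 221.889]), 'orientation': array([-5.770e-01, -3.088e+00,  2.000e-03]), 'ft_force': array([-0.692, -0.154,  0.115]), 'moment': array([ 0.   ,  0.017, -0.013]), 'grasp_force': np.float64(0.0), 'width': np.float64(87.798)}
top 445.52803983754256 321.8587149115241 197.24455970042854 [[ 6.000000e-03 -9.990000e-01  4.900000e-02  4.588300e+02]
 [-1.000000e+00 -5.000000e-03  8.000000e-03 -1.275230e+02]
 [-7.000000e-03 -4.900000e-02 -9.990000e-01  1.162732e+03]
 [ 0.000000e+00  0.000000e+00  0.000000e+00  1.000000e+00]]
scene 360.85209954828633 318.3501357577395 201.9118484404826 [[ 6.40000e-01 -3.27000e-01  6.95000e-01 -7.26310e+01]
 [-7.68000e-01 -3.04000e-01  5.64000e-01 -6.01853e+02]
 [ 2.70000e-02 -8.95000e-01 -4.45000e-01  4.81558e+02]
 [ 0.00000e+00  0.00000e+00  0.00000e+00  1.00000e+00]]
```

View pics/top0.png

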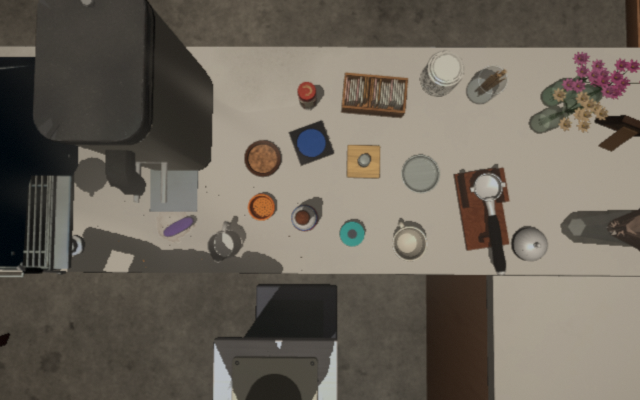

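View pics/scene0.png

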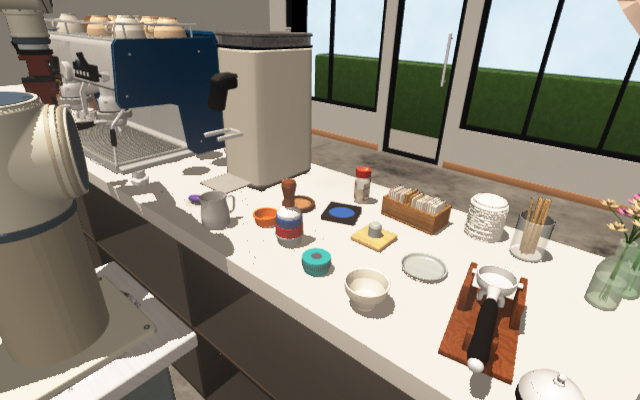

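The top view shows the stack at about (304,217), the walnut rest at (263,158), the black/blue rest at (312,143), the post at (364,161) and the dish at (421,173). The pitcher is at (222,243) and the cup at (408,240). The decoys are orange at (262,207) and turquoise at (351,233).

```bash
cat > h.py <<'E'
import numpy as np,cv2
def load(n): return dict(np.load(n))
def ray(d,u,v,z):
    "pixel(s) -> world xy on plane z"
    T=d["T"];u=np.atleast_1d(u).astype(float);v=np.atleast_1d(v).astype(float)
    r=np.stack([(u-d["cx"])/d["fx"],(v-d["cy"])/d["fy"],np.ones_like(u)])
    w=T[:3,:3]@r; s=(z-T[2,3])/w[2]
    return (T[:3,3:]+s*w).T
def cloud(d,T=None):
    T=d["T"] if T is None else T
    v,u=np.mgrid[:400,:640]; Z=d["depth"]
    p=np.stack([(u-d["cx"])/d["fx"]*Z,(v-d["cy"])/d["fy"]*Z,Z],-1)
    return p@T[:3,:3].T+T[:3,3]
E
python3 - <<'E'
from h import *
d=load("top0.npz");P=cloud(d)
for nm,(u,v) in dict(stack=(304,217),wal=(263,158),blk=(312,143),post=(364,161),dish=(421,173),pit=(222,243),cup=(408,240),counter=(330,190)).items():
    print(nm,np.round(P[v,u]), np.round(ray(d,u,v,0)[0]))
c=d["pixels"][115:265,200:445,::-1]
cv2.imwrite("pics/c0.png",cv2.resize(c,None,fx=3.2,fy=3.2,interpolation=cv2.INTER_CUBIC))
z=P[...,2]
for v in range(200,236,2): print(v,np.round(z[v,290:322:2]).astype(int))
E
```

```text
stack [464. -80. 163.] [465. -72.   0.]
wal [618.  36.   8.] [619.  37.   0.]
blk [658. -92.   9.] [659. -92.   0.]
post [ 606. -224.   47.] [ 612. -228.    0.]
dish [ 581. -377.    4.] [ 581. -378.    0.]
pit [396. 139.   6.] [396. 141.   0.]
cup [ 407. -341.    7.] [ 406. -343.    0.]
counter [ 535. -140.    2.] [ 535. -140.    0.]
200 [-1  1  3 -1  2 -4  5  3  1 -3 -4  0 -4  2  2 -2]
202 [-3  2  0 -2 -2  0  2  2  1  5 -1  2 -1  0  0  3]
204 [ 2  7 -1 -2  0 -3  1 -3  1 -2  1  0 -3  1  4  1]
206 [ 1  2  2 -4 77 77 85 83 81 78 56  0 -1  1  3 -2]
208 [ 2  2  3 80 87 84 90 90 89 88 87 74 -3  2  0  0]
210 [  1  -1  83  88  87 150 154  93  88  89  88  84  56   3   0   1]
212 [  1  77  84  90 161 162 163 160 157  93  89  87  76  29   3   0]
214 [  1  86  87 163 162 162 165 164 164 155  91  89  83  53  -2   1]
216 [ -2  79  91 165 163 166 168 164 164 163  88  91  83  75  -2  -2]
218 [   1   84   90  162  166  164  164  163  165  162   94   87 1163   71
    3    2]
220 [  0  85  87 159 168 163 169 166 164 159  91  88  85  71   1   2]
222 [  0  76  87 153 164 163 166 164 161  94  91  88  87  55   0   0]
224 [ -2  -5  87  85 151 161 160 157  94  91  91  83  73  28   2   2]
226 [ 3  2 74 83 89 92 88 92 87 91 86 76 54  1  4  4]
228 [ 1  3 -1 74 86 85 87 88 87 83 73 47 -2  0  1  2]
230 [ 2  0  3  0  1 53 77 74 73 57  1 -4 -1  4  0  4]
232 [ 1  0  1 -1  5 -3  3  0 -2  3 -2 -3 -2 -1  3  4]
234 [ 1  0 -1  0  1  3 -3  1 -3  2 -1 -4  6  0 -5  0]
```

View pics/c0.png

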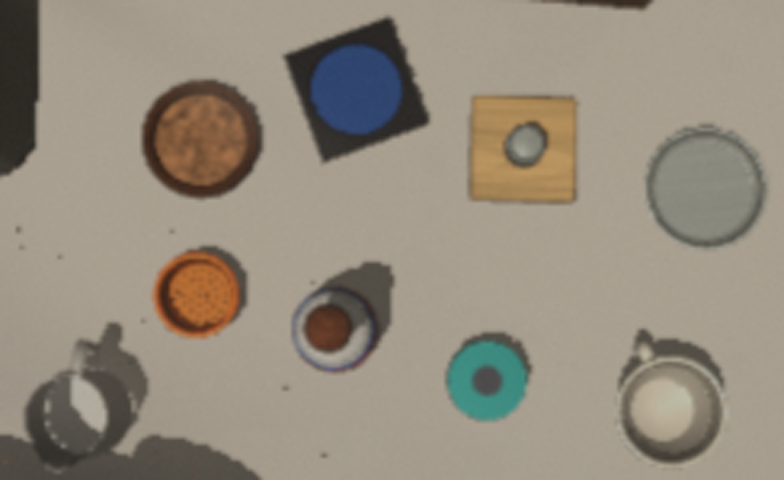

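```bash
cat > m0.py <<'E'
from h import *
d=load("top0.npz");P=cloud(d);px=d["pixels"];hsv=cv2.cvtColor(px,cv2.COLOR_RGB2HSV)
H,S,V=[hsv[...,i].astype(int) for i in range(3)];z=P[...,2]
def win(m,u0,u1,v0,v1):
    w=np.zeros_like(m);w[v0:v1,u0:u1]=m[v0:v1,u0:u1]; w=w.astype(np.uint8)
    n,l,st,_=cv2.connectedComponentsWithStats(w); k=1+np.argmax(st[1:,4]); return (l==k).astype(np.uint8)
def circ(nm,m,h):
    c=max(cv2.findContours(m,cv2.RETR_EXTERNAL,cv2.CHAIN_APPROX_NONE)[0],key=len)
    (x,y),(a,b),t=cv2.fitEllipse(c)
    p=ray(d,x,y,h)[0]; print(nm,"px",round(x,1),round(y,1),"xy",np.round(p[:2],1),"dia",np.round(np.array([a+1,b+1])*(d["T"][2,3]-h)/d["fx"]))
circ("tamper grip",win(z>145,280,330,195,240),155)
circ("tamper foot/leveller",win(z>70,280,330,195,240),75)
circ("walnut rim",win((V<125)|(S>85),240,288,135,180),14)
circ("blue pad",win((H>100)&(H<130)&(S>120),285,340,118,170),7)
m=win((V<75)|((H>100)&(H<130)&(S>120)),285,340,118,170)
(r,s,t)=cv2.minAreaRect(cv2.findContours(m,0,1)[0][0]);print("block",np.round(ray(d,*r,14)[0][:2],1),np.array(s)*1148/445,t)
m=win((S>85)&(H<30),340,390,140,185);(r,s,t)=cv2.minAreaRect(max(cv2.findContours(m,0,1)[0],key=len));print("foot",np.round(ray(d,*r,14)[0][:2],1),np.array(s)*1148/445,t)
circ("post tip",win(z>35,350,380,145,175),40)
bg=np.array([168,155,140])
circ("dish",win((S<30)|(V<120),395,445,148,200),12)
circ("orange",win((H<15)&(S>150),240,285,185,225),28)
circ("turq",win((H>75)&(H<95)&(S>80),330,375,210,255),34)
circ("pitcher",win(z>60,195,245,210,265),88)
circ("cup",win(z>40,380,430,210,265),56)
print("bg",px[190,330])
E
python3 m0.py
```

```text
tamper grip px 301.8 217.3 xy [463.  -74.6] dia [35. 36.]
tamper foot/leveller px 303.4 217.6 xy [462.8 -74.4] dia [63. 63.]
walnut rim px 262.6 158.0 xy [616.9  35.8] dia [96. 98.]
blue pad px 310.8 142.4 xy [659.3 -88.9] dia [72. 73.]
block [658.3 -90.1] [89.70485963 90.14568015] 70.01689910888672
foot [ 610.2 -224.7] [82.55280899 82.55280899] 90.0
post tip px 363.6 159.7 xy [ 610.2 -224. ] dia [31. 32.]
dish px 420.1 173.4 xy [ 578.9 -372.6] dia [ 99. 100.]
orange px 261.1 206.6 xy [490.4  36.1] dia [66. 67.]
turq px 351.7 233.3 xy [ 423.9 -194.6] dia [62. 63.]
pitcher px 220.8 243.6 xy [399.1 123.5] dia [61. 85.]
cup px 408.8 242.8 xy [ 402.1 -334.4] dia [84. 94.]
bg [168 159 144]
```

```bash
python3 - <<'E'
from h import *
from workcell import vision
for n in ("top0.npz","scene0.npz"):
    d=load(n);P=cloud(d)[d["depth"]>0]
    a=np.array([226,582.]);b=np.array([463,-75.])
    t=np.clip((P[:,:2]-a)@(b-a)/((b-a)@(b-a)),0,1);r=np.linalg.norm(P[:,:2]-a-t[:,None]*(b-a),axis=1)
    print(n,[(R,int(np.percentile(P[(r<R)][:,2],99.8))) for R in (60,100,140,180)])
    for nm,(x0,x1,y0,y1) in dict(beyond_block=(715,800,-140,-40),stack_wal=(520,720,60,160),sugar=(690,800,-340,-170)).items():
        q=P[(P[:,0]>x0)&(P[:,0]<x1)&(P[:,1]>y0)&(P[:,1]<y1)];h=q[q[:,2]>25]
        print(nm,len(h),np.round(np.percentile(h,[1,99],axis=0)) if len(h)>5 else '')
d=vision.get_image("wrist");print(np.round(d["T_tool_cam"],3),d["fx"])
E
```

```text
top0.npz [(60, 244), (100, 243), (140, 305), (180, 342)]
beyond_block 413 [[ 745. -101.   28.]
 [ 788.  -58.  110.]]
stack_wal 0 
sugar 1622 [[ 728. -326.   26.]
 [ 799. -171.   77.]]
scene0.npz [(60, 509), (100, 509), (140, 508), (180, 507)]
beyond_block 455 [[ 748. -105.   26.]
 [ 786.  -64.  108.]]
stack_wal 0 
sugar 1575 [[ 729. -333.   26.]
 [ 798. -173.   75.]]
[[  -0.      -0.953   -0.304   84.074]
 [   1.      -0.       0.      -0.436]
 [  -0.      -0.304    0.953 -162.133]
 [   0.       0.       0.       1.   ]] 329.6062405648448
```

```bash
python3 - <<'E'
from h import *
d=load("top0.npz");P=cloud(d);P[d["depth"]==0]=-999
a=np.array([226,582.]);b=np.array([463,-75.])
t=np.clip((P[...,:2]-a)@(b-a)/((b-a)@(b-a)),0,1);r=np.linalg.norm(P[...,:2]-a-t[...,None]*(b-a),axis=2)
print(P[...,2][[250,270,180,170],[40,60,120,160]].round())
for R in(60,110,150):
  m=(r<R)&(P[...,2]>170);q=P[m]
  v,u=np.nonzero(m);print(R,len(q),np.percentile(q,[2,50,98],axis=0).round(),u.min(),u.max(),v.min(),v.max())
E
```

```text
[ 71.  -0. 342.  44.]
60 94 [[196. 528. 224.]
 [209. 533. 237.]
 [218. 538. 252.]] 0 9 333 346
110 310 [[197. 493. 173.]
 [349. 528. 242.]
 [374. 538. 308.]] 0 31 259 346
150 874 [[201. 226. 178.]
 [386. 494. 269.]
 [508. 537. 311.]] 0 166 193 346
```

Call:
{"api": "step_arm", "payload": {
  "plan": [
    [1,0,0,0,0,0,-1],
    [1,0,0,0,0,0,-1],
    [1,0,0,0,0,0,-1],
    [1,0,0,0,0,0,-0.08],
    [1,-0.15,-0.8,0,0,0,0],
    [1,-0.15,-0.8,0,0,0,0],
    [1,-0.15,-0.8,0,0,0,0],
    [1,-0.15,-0.8,0,0,0,0],
    [1,-0.15,-0.8,0,0,0,0],
    [1,-0.15,-0.8,0,0,0,0],
    [1,-0.15,-0.8,0,0,0,0],
    [1,0,0,0,0,0,0]
  ]
}}

```text
t: 1.65
ee_pos: [278.2, 300.6, 222.6]
orientation: [-0.008, -3.141, 0.001]
ft_force: [-0.2, 1.3, -0.6]
width: 87.2
grasp_force: 0.0
```

Call:
{"api": "step_arm", "payload": {
  "plan": [
    [1,-0.41,-0.835,0,0,0,0],
    [1,-0.41,-0.835,0,0,0,0],
    [1,-0.41,-0.835,0,0,0,0],
    [1,-0.41,-0.835,0,0,0,0],
    [1,-0.41,-0.835,0,0,0,0],
    [1,-0.41,-0.835,0,0,0,0],
    [1,-0.41,-0.835,0,0,0,0],
    [1,-0.41,-0.835,0,0,0,0],
    [1,-0.41,-0.835,0,0,0,0],
    [1,0,0,0,0,0,0],
    [1,0,0,0,0,0,0]
  ]
}}

```text
t: 3.02
ee_pos: [462.6, -72.4, 222.4]
orientation: [-0.002, -3.141, -0.001]
ft_force: [-0.7, 0.1, 0.9]
width: 88.0
grasp_force: 0.0
```

```bash
cat > look.py <<'E'
# usage: look.py name : saves wrist image with world transform
import sys
from h import *
from workcell import get_obs,vision
from scipy.spatial.transform import Rotation as Ro
o=get_obs();d=vision.get_image("wrist")
T=np.eye(4);T[:3,:3]=Ro.from_rotvec(o["orientation"]).as_matrix();T[:3,3]=o["ee_pos"]
d["T"]=T@d["T_tool_cam"];n=sys.argv[1]
np.savez(n+".npz",**d);cv2.imwrite(f"pics/{n}.png",d["pixels"][:,:,::-1])
print(np.round(o["ee_pos"],1),np.round(o["orientation"],3),round(o["width"],1),round(o["t"],2),np.round(o["qpos"],2))
E
python3 look.py w1
```

```text
[462.6 -72.4 222.4] [-2.000e-03 -3.141e+00 -1.000e-03] 88.0 3.02 [-0.18  0.19  1.97  0.    0.98 -1.75]
```

View pics/w1.png

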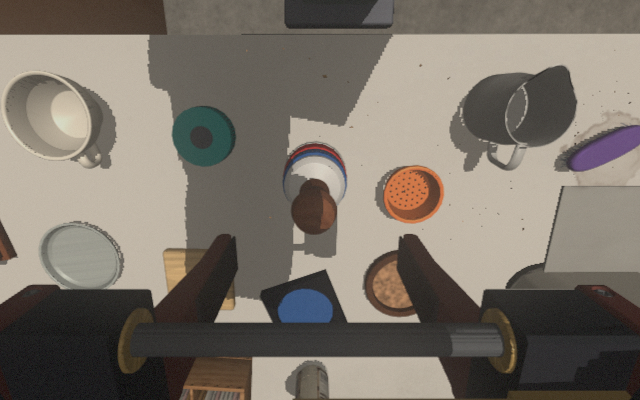

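The wrist view shows the tamper knob at about (314,207), between the open fingers, with the leveller under it at (315,180).

```bash
cat > circ.py <<'E'
# circ.py npz zlo zhi plane u0 u1 v0 v1 : ellipse centre of points in z band, cast on plane
import sys
from h import *
d=load(sys.argv[1]+".npz");zl,zh,h=map(float,sys.argv[2:5]);u0,u1,v0,v1=map(int,sys.argv[5:9])
P=cloud(d);m=((P[...,2]>zl)&(P[...,2]<zh)&(d["depth"]>0)).astype(np.uint8);w=np.zeros_like(m);w[v0:v1,u0:u1]=m[v0:v1,u0:u1]
c=max(cv2.findContours(cv2.morphologyEx(w,cv2.MORPH_OPEN,np.ones((3,3))),0,1)[0],key=cv2.contourArea)
(x,y),ax,t=cv2.fitEllipse(cv2.convexHull(c));q=P[w>0]
print("px",round(x,1),round(y,1),np.round(ax,1),"on plane",ray(d,x,y,h)[0].round(1),"cloud mid",((np.percentile(q,1,axis=0)+np.percentile(q,99,axis=0))/2).round(1),"span",np.ptp(np.percentile(q,[1,99],axis=0),axis=0).round(1))
E
python3 circ.py w1 145 180 155 280 350 160 240; python3 circ.py w1 82 95 88 270 360 130 240;python3 circ.py w1 65 80 75 270 360 130 240
```

```text
px 313.2 211.0 [45.4 46.4] on plane [463.  -75.4 155. ] cloud mid [462.7 -75.2 157.9] span [30.3 31.8 16.5]
px 313.7 185.1 [58.2 60.6] on plane [461.9 -75.6  88. ] cloud mid [457.5 -75.5  88.4] span [42.4 55.  11.4]
px 316.6 172.3 [43.  56.4] on plane [452.7 -72.9  75. ] cloud mid [455.3 -75.9  72.4] span [44.1 61.2 13.7]
```

Call:
{"api": "step_arm", "payload": {
  "plan": [
    [1,0,-0.05,0.3,0,0,0],
    [1,0,0,0.5,0,0,0],
    [1,0,0,0.5,0,0,0],
    [1,0,0,0.5,0,0,0],
    [1,0,0,0.3,0,0,0],
    [1,0,0,0.03,0,0,0],
    [1,0,0,0,0,0,0],
    [-1,0,0,0,0,0,0],
    [-1,0,0,0,0,0,0],
    [-1,0,0,0,0,0,0],
    [-1,0,0,0,0,0,0],
    [-1,0,0,0,0,0,0],
    [-1,0,0,0,0,0,0],
    [-1,0,0,0,0,0,0],
    [-1,0,0,0,0,0,0]
  ]
}}

```text
t: 4.95
ee_pos: [462.7, -75.4, 116.2]
orientation: [-0.0, -3.142, -0.0]
ft_force: [-1.0, 2.4, 0.9]
width: 32.7
grasp_force: 30.0
```

Call:
{"api": "step_arm", "payload": {
  "plan": [
    [-1,0,0,-0.1,0,0,0],
    [-1,0,0,-0.2,0,0,0],
    [-1,0,0,-0.4,0,0,0],
    [-1,0,0,-0.4,0,0,0],
    [-1,0,0,-0.1,0,0,0],
    [-1,-0.2,0.15,0,0,0,0],
    [-1,-0.4,0.3,0,0,0,0],
    [-1,-0.5,0.35,0,0,0,0],
    [-1,-0.5,0.35,0,0,0,0],
    [-1,-0.5,0.35,0,0,0,0],
    [-1,-0.5,0.35,0,0,0,0],
    [-1,-0.35,0.25,0,0,0,0],
    [-1,-0.13,0.12,0,0,0,0],
    [-1,0,0,0,0,0,0],
    [-1,0,0,0,0,0,0]
  ]
}}

```text
t: 6.82
ee_pos: [616.0, 35.3, 175.7]
orientation: [-0.0, -3.14, 0.0]
ft_force: [0.2, 0.6, -3.7]
width: 33.3
grasp_force: 30.0
```

```bash
python3 look.py w2; python3 - <<'E'
from h import *
d=load("w2.npz");px=d["pixels"];c=np.hstack([px])
from workcell import vision
s=vision.get_image("scene");np.savez("s2.npz",**s)
a=s["pixels"][130:290,200:400];a=cv2.resize(a,(500,400),interpolation=cv2.INTER_CUBIC)
b=cv2.resize(px[:,160:480],(300,375));b=cv2.copyMakeBorder(b,0,25,0,0,0)
cv2.imwrite("pics/m2.png",np.hstack([a,b])[:,:,::-1])
E
```

```text
[616.   35.3 175.7] [-0.   -3.14  0.  ] 33.3 6.83 [ 0.04  0.47  1.68 -0.    0.99 -1.53]
```

View pics/m2.png

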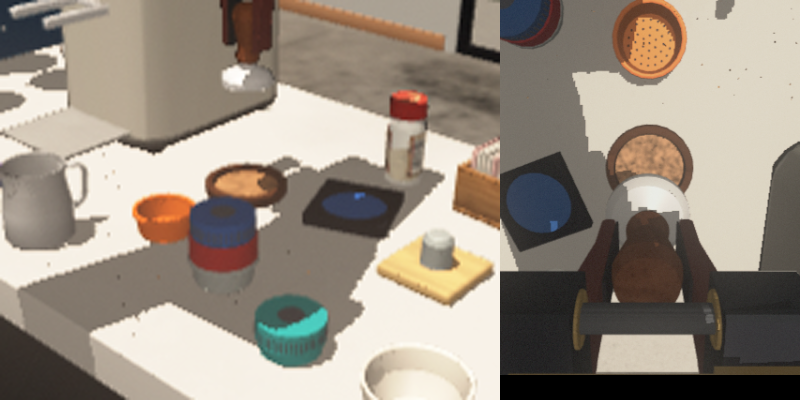

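The tamper hangs upright and central between the fingers over the walnut rest; the rest of the stack is undisturbed.

Call:
{"api": "step_arm", "payload": {
  "plan": [
    [-1,-0.02,0.01,0.2,0,0,0],
    [-1,0,0,0.45,0,0,0],
    [-1,0,0,0.5,0,0,0],
    [-1,0,0,0.5,0,0,0],
    [-1,0,0,0.4,0,0,0],
    [-1,0,0,0.25,0,0,0],
    [-1,0,0,0.1,0,0,0],
    [-1,0,0,0.06,0,0,0],
    [-1,0,0,0.03,0,0,0],
    [-1,0,0,0.02,0,0,0],
    [-1,0,0,0,0,0,0],
    [-1,0,0,0,0,0,0]
  ]
}}

```text
t: 8.43
ee_pos: [617.9, 35.9, 50.9]
orientation: [0.0, 3.141, 0.0]
ft_force: [0.4, 0.8, -3.9]
width: 33.5
grasp_force: 30.0
```

Call:
{"api": "step_arm", "payload": {
  "plan": [
    [-1,0,0,0.02,0,0,0],
    [-1,0,0,0.02,0,0,0],
    [-1,0,0,0,0,0,0]
  ]
}}

```text
t: 8.8
ee_pos: [617.6, 35.9, 48.5]
orientation: [-0.0, -3.141, 0.0]
ft_force: [0.3, -0.3, -3.6]
width: 33.2
grasp_force: 30.0
```

Call:
{"api": "step_arm", "payload": {
  "plan": [
    [-1,0,0,0.015,0,0,0],
    [-1,0,0,0.01,0,0,0],
    [-1,0,0,0,0,0,0]
  ]
}}

```text
t: 9.18
ee_pos: [618.1, 36.0, 48.2]
orientation: [0.0, 3.141, 0.0]
ft_force: [-3.3, 1.3, 5.0]
width: 33.1
grasp_force: 30.0
```

Call:
{"api": "step_arm", "payload": {
  "plan": [
    [1,0,0,0,0,0,0],
    [1,0,0,0,0,0,0],
    [1,0,0,0,0,0,0],
    [1,0,0,0,0,0,0],
    [1,0,0,0,0,0,0],
    [1,0,0,0,0,0,0],
    [1,0,0,-0.2,0,0,0],
    [1,0,0,-0.5,0,0,0],
    [1,0,0,-0.6,0,0,0],
    [1,0,0,-0.6,0,0,0],
    [1,0,0,-0.4,0,0,0],
    [1,0.4,-0.3,0,0,0,0],
    [1,0.6,-0.4,0,0,0,0],
    [1,0.6,-0.4,0,0,0,0],
    [1,0.6,-0.45,0,0,0,0],
    [1,0.5,-0.4,0,0,0,0],
    [1,0.39,-0.27,0,0,0,0],
    [1,0,0,0,0,0,0],
    [1,0,0,0,0,0,0]
  ]
}}

```text
t: 11.55
ee_pos: [464.2, -75.0, 162.7]
orientation: [0.001, 3.14, -0.0]
ft_force: [0.2, -0.7, 1.0]
width: 88.0
grasp_force: 0.0
```

```bash
python3 look.py w3;python3 circ.py w3 68 82 75 230 400 100 260; python3 - <<'E'
from h import *
from workcell import vision
for n in("scene","top"):
    s=vision.get_image(n);np.savez(n+"3.npz",**s)
    if n=="scene":cv2.imwrite("pics/s3.png",np.hstack([cv2.resize(s["pixels"][130:290,200:400],(400,320),interpolation=cv2.INTER_CUBIC),load("w3.npz")["pixels"][:320,120:520]])[:,:,::-1])
P=cloud(s);q=P[(P[...,2]>75)&(P[...,0]>570)&(P[...,0]<670)&(P[...,1]>-15)&(P[...,1]<85)];print("tamper",len(q),q.mean(0).round(1),q.max(0).round(1))
E
```

```text
[464.2 -75.  162.7] [ 1.00e-03  3.14e+00 -0.00e+00] 88.0 11.55 [-0.19  0.29  2.01  0.    0.84 -1.76]
px 316.6 199.3 [75.5 78.1] on plane [462.3 -75.5  75. ] cloud mid [463.4 -75.5  73.4] span [59.1 58.1  6.6]
tamper 159 [616.5  35.1  93.6] [634.5  51.7 102.6]
```

View pics/s3.png

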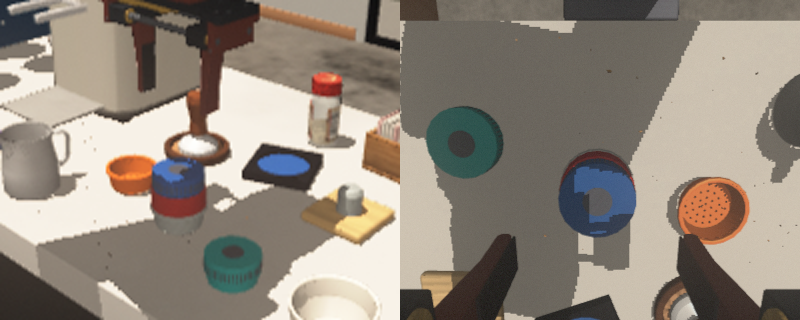

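Tamper stands upright in the walnut rest, top at about 101 mm. The blue leveller is now on top at wrist pixel (316,199).

Call:
{"api": "step_arm", "payload": {
  "plan": [
    [1,0.02,0,0.3,0,0,0],
    [1,0,0,0.5,0,0,0],
    [1,0,0,0.5,0,0,0],
    [1,0,0,0.4,0,0,0],
    [1,0,0,0.3,0,0,0],
    [1,0,0,0.13,0,0,0],
    [1,0,0,0,0,0,0],
    [-1,0,0,0,0,0,0],
    [-1,0,0,0,0,0,0],
    [-1,0,0,0,0,0,0],
    [-1,0,0,0,0,0,0],
    [-1,0,0,0,0,0,0],
    [-1,0,0,0,0,0,0]
  ]
}}

```text
t: 13.32
ee_pos: [462.5, -75.1, 56.3]
orientation: [0.0, 3.141, -0.0]
ft_force: [-1.3, 0.8, 5.7]
width: 62.3
grasp_force: 30.0
```

Call:
{"api": "step_arm", "payload": {
  "plan": [
    [-1,0,0,-0.05,0,0,0],
    [-1,0,0,-0.1,0,0,0],
    [-1,0,0,-0.15,0,0,0],
    [-1,0,0,-0.2,0,0,0],
    [-1,0,0,-0.3,0,0,0],
    [-1,0,0,-0.3,0,0,0],
    [-1,0,0,-0.1,0,0,0],
    [-1,0,0,0,0,0,0],
    [-1,0,0,0,0,0,0]
  ]
}}

```text
t: 14.45
ee_pos: [461.9, -75.0, 115.6]
orientation: [-0.0, -3.141, -0.0]
ft_force: [0.1, 0.8, -1.9]
width: 62.4
grasp_force: 30.0
```

```bash
python3 look.py w4; python3 - <<'E'
from h import *
from workcell import vision
s=vision.get_image("scene")
cv2.imwrite("pics/s4.png",np.hstack([cv2.resize(s["pixels"][130:290,200:400],(400,320),interpolation=cv2.INTER_CUBIC),load("w4.npz")["pixels"][40:360,120:520]])[:,:,::-1])
E
```

```text
[461.9 -75.  115.6] [-0.    -3.141 -0.   ] 62.4 14.45 [-0.19  0.37  2.04  0.    0.73 -1.76]
```

View pics/s4.png

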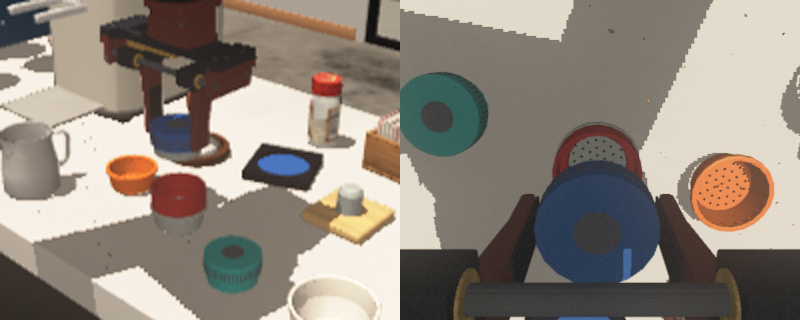

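The leveller is lifted, level and central; ring and basket stayed put.

Call:
{"api": "step_arm", "payload": {
  "plan": [
    [-1,-0.2,0,0,0,0,0],
    [-1,-0.4,-0.05,0,0,0,0],
    [-1,-0.6,-0.05,0,0,0,0],
    [-1,-0.6,-0.05,0,0,0,0],
    [-1,-0.6,-0.05,0,0,0,0],
    [-1,-0.6,-0.05,0,0,0,0],
    [-1,-0.5,-0.04,0,0,0,0],
    [-1,-0.3,0,0,0,0,0],
    [-1,-0.13,0,0,0,0,0],
    [-1,0,0,0.2,0,0,0],
    [-1,0,0,0.4,0,0,0],
    [-1,0,0,0.5,0,0,0],
    [-1,0,0,0.4,0,0,0],
    [-1,0,0,0.2,0,0,0],
    [-1,0,0,0.08,0,0,0],
    [-1,0,0,0.03,0,0,0],
    [-1,0,0,0,0,0,0],
    [-1,0,0,0,0,0,0]
  ]
}}

```text
t: 16.8
ee_pos: [659.2, -89.6, 26.1]
orientation: [0.0, 3.141, -0.0]
ft_force: [-0.7, -0.0, -1.9]
width: 62.8
grasp_force: 30.0
```

Call:
{"api": "step_arm", "payload": {
  "plan": [
    [-1,0,0,0.03,0,0,0],
    [-1,0,0,0.02,0,0,0],
    [-1,0,0,0.015,0,0,0],
    [-1,0,0,0.01,0,0,0],
    [-1,0,0,0,0,0,0]
  ]
}}

```text
t: 17.42
ee_pos: [658.7, -89.6, 22.4]
orientation: [-0.0, -3.141, -0.0]
ft_force: [-3.0, 0.4, 4.6]
width: 62.8
grasp_force: 30.0
```

Call:
{"api": "step_arm", "payload": {
  "plan": [
    [1,0,0,0,0,0,0],
    [1,0,0,0,0,0,0],
    [1,0,0,0,0,0,0],
    [1,0,0,0,0,0,0],
    [1,0,0,-0.2,0,0,0],
    [1,0,0,-0.5,0,0,0],
    [1,0,0,-0.6,0,0,0],
    [1,0,0,-0.6,0,0,0],
    [1,0,0,-0.3,0,0,0],
    [1,0.3,0,0,0,0,0],
    [1,0.5,0.05,0,0,0,0],
    [1,0.6,0.05,0,0,0,0],
    [1,0.6,0.05,0,0,0,0],
    [1,0.6,0.05,0,0,0,0],
    [1,0.6,0.05,0,0,0,0],
    [1,0.5,0.03,0,0,0,0],
    [1,0.22,0,0,0,0,0],
    [1,0,0,0,0,0,0],
    [1,0,0,0,0,0,0]
  ]
}}

```text
t: 19.8
ee_pos: [463.6, -75.7, 131.6]
orientation: [0.0, 3.141, -0.0]
ft_force: [1.4, -0.3, -0.3]
width: 87.6
grasp_force: 0.0
```

```bash
python3 look.py w5;python3 circ.py w5 44 60 53 200 420 60 280; python3 - <<'E'
from h import *
from workcell import vision
s=vision.get_image("scene")
cv2.imwrite("pics/s5.png",np.hstack([cv2.resize(s["pixels"][130:290,200:400],(400,320),interpolation=cv2.INTER_CUBIC),load("w5.npz")["pixels"][40:360,120:520]])[:,:,::-1])
P=cloud(s);q=P[(P[...,2]>34)&(P[...,0]>615)&(P[...,0]<705)&(P[...,1]>-135)&(P[...,1]<-45)];print("lev scene",len(q),np.percentile(q,[3,97],axis=0).round(1))
E
```

```text
[463.6 -75.7 131.6] [ 0.     3.141 -0.   ] 87.6 19.8 [-0.19  0.34  2.03 -0.    0.77 -1.76]
px 317.5 203.4 [82.7 84.8] on plane [461.9 -75.6  53. ] cloud mid [463.6 -75.6  49.3] span [64.7 64.  10.2]
lev scene 234 [[ 631.  -121.4   34.6]
 [ 687.5  -65.2   42.7]]
```

View pics/s5.png

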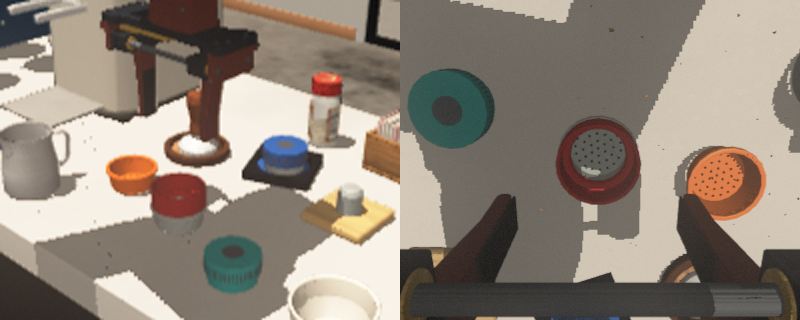

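The leveller sits flat on the blue pad. The red ring is at wrist-crop (598,160) with the basket below it.

Call:
{"api": "step_arm", "payload": {
  "plan": [
    [1,0.02,0,0.3,0,0,0],
    [1,0,0,0.5,0,0,0],
    [1,0,0,0.5,0,0,0],
    [1,0,0,0.4,0,0,0],
    [1,0,0,0.2,0,0,0],
    [1,0,0,0.09,0,0,0],
    [1,0,0,0,0,0,0],
    [-1,0,0,0,0,0,0],
    [-1,0,0,0,0,0,0],
    [-1,0,0,0,0,0,0],
    [-1,0,0,0,0,0,0],
    [-1,0,0,0,0,0,0]
  ]
}}

```text
t: 21.4
ee_pos: [462.1, -75.6, 32.6]
orientation: [0.0, 3.141, -0.0]
ft_force: [0.0, -0.1, 6.0]
width: 67.0
grasp_force: 30.0
```

Call:
{"api": "step_arm", "payload": {
  "plan": [
    [-1,0,0,0,0,0,0],
    [-1,0,0,-0.05,0,0,0],
    [-1,0,0,-0.1,0,0,0],
    [-1,0,0,-0.15,0,0,0],
    [-1,0,0,-0.2,0,0,0],
    [-1,0,0,-0.4,0,0,0],
    [-1,0,0,-0.4,0,0,0],
    [-1,0,0,-0.2,0,0,0],
    [-1,0,0,0,0,0,0],
    [-1,0,0,0,0,0,0]
  ]
}}

```text
t: 22.65
ee_pos: [461.3, -75.5, 106.8]
orientation: [-0.0, -3.141, -0.0]
ft_force: [0.5, 0.2, -1.2]
width: 67.3
grasp_force: 30.0
```

```bash
python3 look.py w6; python3 - <<'E'
from h import *
from workcell import vision
s=vision.get_image("scene")
cv2.imwrite("pics/s6.png",np.hstack([cv2.resize(s["pixels"][130:290,200:400],(400,320),interpolation=cv2.INTER_CUBIC),load("w6.npz")["pixels"][40:360,120:520]])[:,:,::-1])
E
```

```text
[461.3 -75.5 106.8] [-0.    -3.141 -0.   ] 67.3 22.65 [-0.19  0.38  2.05  0.    0.71 -1.76]
```

View pics/s6.png

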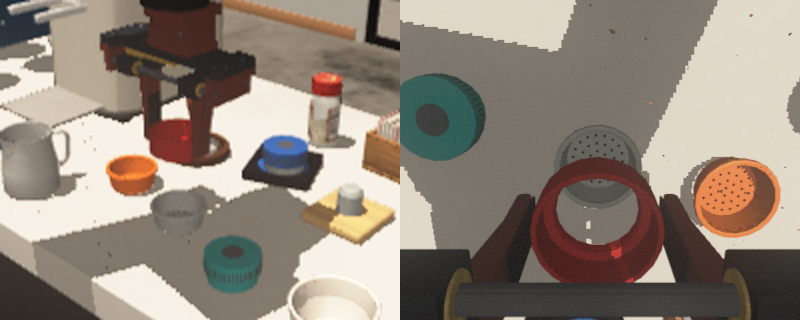

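The ring is lifted level; the basket stayed on the counter.

Call:
{"api": "step_arm", "payload": {
  "plan": [
    [-1,-0.2,-0.2,0,0,0,0],
    [-1,-0.4,-0.4,0,0,0,0],
    [-1,-0.5,-0.5,0,0,0,0],
    [-1,-0.5,-0.5,0,0,0,0],
    [-1,-0.5,-0.5,0,0,0,0],
    [-1,-0.5,-0.5,0,0,0,0],
    [-1,-0.27,-0.28,0,0,0,0],
    [-1,-0.1,-0.1,0,0,0,0],
    [-1,0,0,0,0,0,0],
    [-1,0,0,0,0,0,0]
  ]
}}

```text
t: 24.0
ee_pos: [609.5, -224.0, 106.9]
orientation: [0.0, -3.141, -0.001]
ft_force: [-0.6, -0.8, -0.3]
width: 67.2
grasp_force: 30.0
```

```bash
python3 look.py w7; python3 - <<'E'
from h import *
d=load("w7.npz");P=cloud(d);Z=P[...,2]
m=(Z>36)&(Z<55)&(d["depth"]>0)&(abs(P[...,0]-610)<40)&(abs(P[...,1]+224)<40)
q=P[m];print("post?",len(q),np.percentile(q,[2,98],axis=0).round(1) if len(q) else 0)
m=(Z>110)&(Z<132)&(abs(P[...,0]-610)<60)&(abs(P[...,1]+224)<36);q=P[m];print("ring top",len(q),np.percentile(q,[1,99],axis=0).round(1))
E
```

```text
[ 609.5 -224.   106.9] [ 0.000e+00 -3.141e+00 -1.000e-03] 67.2 24.0 [-0.37  0.6   1.64  0.    0.9  -1.94]
post? 501 [[ 596.2 -237.4   36.7]
 [ 625.8 -213.9   48.4]]
ring top 6443 [[ 578.5 -259.1  110.3]
 [ 641.7 -189.3  130.7]]
```

Call:
{"api": "step_arm", "payload": {
  "plan": [
    [-1,-0.01,0,0.2,0,0,0],
    [-1,0,0,0.3,0,0,0],
    [-1,0,0,0.3,0,0,0],
    [-1,0,0,0.3,0,0,0],
    [-1,0,0,0.25,0,0,0],
    [-1,0,0,0.15,0,0,0],
    [-1,0,0,0.07,0,0,0],
    [-1,0,0,0.03,0,0,0],
    [-1,0,0,0.02,0,0,0],
    [-1,0,0,0,0,0,0]
  ]
}}

```text
t: 25.3
ee_pos: [610.9, -224.6, 26.5]
orientation: [0.0, 3.141, -0.0]
ft_force: [0.1, 0.5, -0.3]
width: 66.7
grasp_force: 30.0
```

Call:
{"api": "step_arm", "payload": {
  "plan": [
    [-1,0,0,0.015,0,0,0],
    [-1,0,0,0.015,0,0,0],
    [-1,0,0,0.01,0,0,0],
    [-1,0,0,0,0,0,0]
  ]
}}

```text
t: 25.8
ee_pos: [610.7, -224.5, 24.1]
orientation: [-0.0, -3.141, -0.0]
ft_force: [0.0, 0.4, -1.1]
width: 66.5
grasp_force: 30.0
```

Call:
{"api": "step_arm", "payload": {
  "plan": [
    [-1,0,0,0.01,0,0,0],
    [-1,0,0,0.01,0,0,0],
    [-1,0,0,0,0,0,0]
  ]
}}

```text
t: 26.18
ee_pos: [610.8, -224.6, 23.6]
orientation: [0.0, 3.141, -0.0]
ft_force: [-1.0, 0.7, 4.4]
width: 66.5
grasp_force: 30.0
```

Call:
{"api": "step_arm", "payload": {
  "plan": [
    [1,0,0,0,0,0,0],
    [1,0,0,0,0,0,0],
    [1,0,0,0,0,0,0],
    [1,0,0,0,0,0,0],
    [1,0,0,-0.2,0,0,0],
    [1,0,0,-0.5,0,0,0],
    [1,0,0,-0.6,0,0,0],
    [1,0,0,-0.5,0,0,0],
    [1,0,0,-0.2,0,0,0],
    [1,0.3,0.3,0,0,0,0],
    [1,0.5,0.5,0,0,0,0],
    [1,0.6,0.6,0,0,0,0],
    [1,0.6,0.6,0,0,0,0],
    [1,0.6,0.6,0,0,0,0],
    [1,0.36,0.38,0,0,0,0],
    [1,0,0,0,0,0,0],
    [1,0,0,0,0,0,0]
  ]
}}

```text
t: 28.3
ee_pos: [463.7, -76.0, 123.4]
orientation: [0.0, 3.14, -0.0]
ft_force: [-0.6, -0.1, -0.0]
width: 87.3
grasp_force: 0.0
```

```bash
python3 look.py w8;python3 circ.py w8 20 40 28 200 420 60 280; python3 - <<'E'
from h import *
from workcell import vision
s=vision.get_image("scene")
cv2.imwrite("pics/s8.png",np.hstack([cv2.resize(s["pixels"][130:290,230:430],(400,320),interpolation=cv2.INTER_CUBIC),load("w8.npz")["pixels"][40:360,120:520]])[:,:,::-1])
E
```

```text
[463.7 -76.  123.4] [ 0.    3.14 -0.  ] 87.3 28.3 [-0.19  0.35  2.04 -0.    0.75 -1.76]
px 317.8 197.1 [79.6 82.8] on plane [462.4 -75.6  28. ] cloud mid [454.6 -80.1  27.4] span [ 84.1 175.7  14.2]
```

View pics/s8.png

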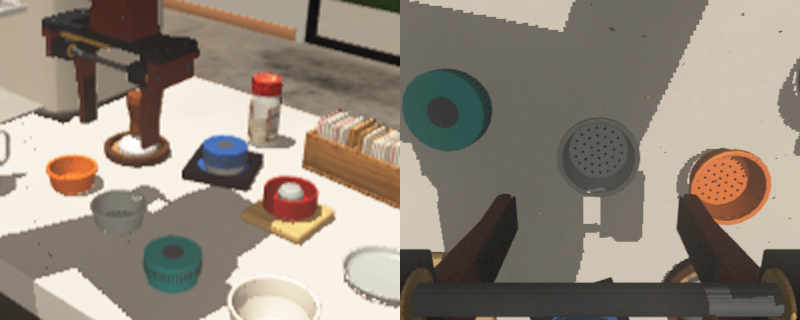

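The ring lies flat over the post. The basket stands at wrist-crop (598,157).

Call:
{"api": "step_arm", "payload": {
  "plan": [
    [1,0.02,0.01,0.3,0,0,0],
    [1,0,0,0.5,0,0,0],
    [1,0,0,0.5,0,0,0],
    [1,0,0,0.5,0,0,0],
    [1,0,0,0.25,0,0,0],
    [1,0,0,0.14,0,0,0],
    [1,0,0,0,0,0,0],
    [-1,0,0,0,0,0,0],
    [-1,0,0,0,0,0,0],
    [-1,0,0,0,0,0,0],
    [-1,0,0,0,0,0,0],
    [-1,0,0,0,0,0,0],
    [-1,0,0,0,0,0,0]
  ]
}}

```text
t: 30.02
ee_pos: [462.2, -75.1, 14.2]
orientation: [0.0, 3.141, -0.0]
ft_force: [-1.2, 0.8, 6.0]
width: 66.5
grasp_force: 30.0
```

Call:
{"api": "step_arm", "payload": {
  "plan": [
    [-1,0,0,-0.05,0,0,0],
    [-1,0,0,-0.15,0,0,0],
    [-1,0,0,-0.3,0,0,0],
    [-1,0,0,-0.5,0,0,0],
    [-1,0,0,-0.5,0,0,0],
    [-1,0,0,-0.2,0,0,0],
    [-1,0,0,0,0,0,0],
    [-1,0,0,0,0,0,0]
  ]
}}

```text
t: 31.02
ee_pos: [461.2, -75.0, 98.2]
orientation: [-0.0, -3.141, -0.0]
ft_force: [-0.3, 0.3, -0.8]
width: 66.8
grasp_force: 30.0
```

```bash
python3 look.py w9; python3 - <<'E'
from h import *
from workcell import vision
s=vision.get_image("scene")
cv2.imwrite("pics/s9.png",np.hstack([cv2.resize(s["pixels"][130:290,230:430],(400,320),interpolation=cv2.INTER_CUBIC),load("w9.npz")["pixels"][40:360,120:520]])[:,:,::-1])
E
```

```text
[461.2 -75.   98.2] [-0.    -3.141 -0.   ] 66.8 31.02 [-0.19  0.4   2.05  0.    0.69 -1.76]
```

View pics/s9.png

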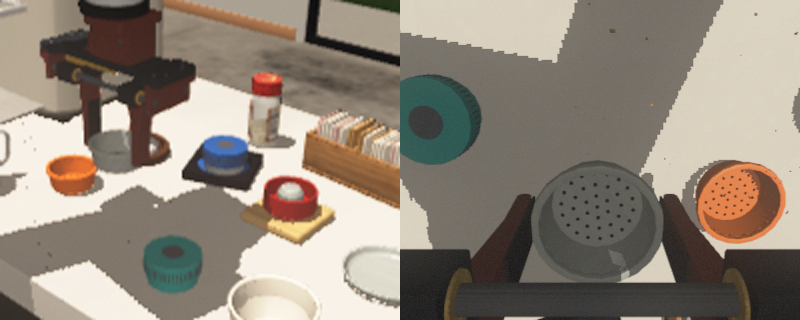

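The basket hangs level in the fingers.

Call:
{"api": "step_arm", "payload": {
  "plan": [
    [-1,-0.08,-0.2,0,0,0,0],
    [-1,-0.2,-0.5,0,0,0,0],
    [-1,-0.28,-0.7,0,0,0,0],
    [-1,-0.28,-0.7,0,0,0,0],
    [-1,-0.28,-0.7,0,0,0,0],
    [-1,-0.28,-0.7,0,0,0,0],
    [-1,-0.28,-0.7,0,0,0,0],
    [-1,-0.28,-0.7,0,0,0,0],
    [-1,-0.23,-0.6,0,0,0,0],
    [-1,-0.12,-0.3,0,0,0,0],
    [-1,-0.04,-0.15,0,0,0,0],
    [-1,0,0,0,0,0,0],
    [-1,0,0,0,0,0,0]
  ]
}}

```text
t: 32.75
ee_pos: [578.8, -371.6, 98.6]
orientation: [0.001, -3.141, -0.001]
ft_force: [0.7, 0.3, -1.2]
width: 66.9
grasp_force: 30.0
```

```bash
python3 look.py w10
```

```text
[ 578.8 -371.6   98.6] [ 1.000e-03 -3.141e+00 -1.000e-03] 66.9 32.75 [-0.59  0.66  1.55  0.    0.94 -2.16]
```

View pics/w10.png

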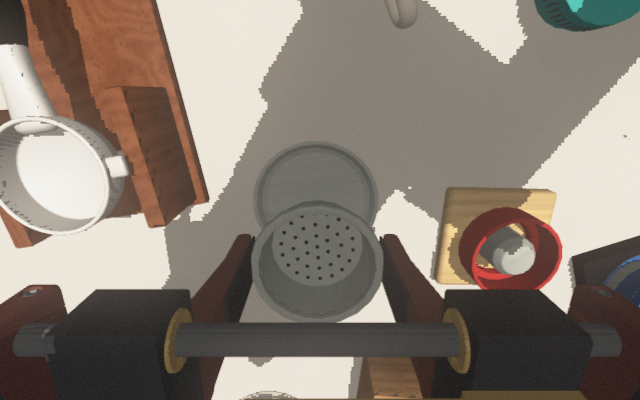

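The basket is above the dish; dish rim around (315,190). A portafilter stand lies to the left at (140,150), so I check its height against the gripper body.

```bash
python3 - <<'E'
from h import *
for n in("top0.npz","scene0.npz"):
    d=load(n);P=cloud(d)[d["depth"]>0]
    for x0,x1,y0,y1 in((530,630,-475,-400),(530,630,-445,-400),(450,530,-475,-300)):
        q=P[(P[:,0]>x0)&(P[:,0]<x1)&(P[:,1]>y0)&(P[:,1]<y1)];h=q[q[:,2]>20]
        print(n,(x0,x1,y0,y1),len(h),np.percentile(h,[1,99],axis=0).round() if len(h)>5 else '')
E
python3 circ.py w10 8 16 12 250 380 130 210
```

```text
top0.npz (530, 630, -475, -400) 161 [[ 530. -475.   22.]
 [ 574. -465.   74.]]
top0.npz (530, 630, -445, -400) 0 
top0.npz (450, 530, -475, -300) 62 [[ 451. -475.   20.]
 [ 530. -312.   74.]]
scene0.npz (530, 630, -475, -400) 32 [[ 533. -475.   69.]
 [ 576. -469.   71.]]
scene0.npz (530, 630, -445, -400) 0 
scene0.npz (450, 530, -475, -300) 0 
px 315.0 200.1 [119.2 125.4] on plane [ 577.  -373.3   12. ] cloud mid [ 557.4 -373.4   10.8] span [54.4 98.2  5.5]
```

Call:
{"api": "step_arm", "payload": {
  "plan": [
    [-1,0,-0.02,0.2,0,0,0],
    [-1,0,0,0.4,0,0,0],
    [-1,0,0,0.4,0,0,0],
    [-1,0,0,0.3,0,0,0],
    [-1,0,0,0.15,0,0,0],
    [-1,0,0,0.07,0,0,0],
    [-1,0,0,0.03,0,0,0],
    [-1,0,0,0.02,0,0,0],
    [-1,0,0,0.02,0,0,0],
    [-1,0,0,0,0,0,0],
    [-1,0,0,0,0,0,0]
  ]
}}

```text
t: 34.17
ee_pos: [579.3, -373.7, 19.4]
orientation: [0.0, 3.141, -0.0]
ft_force: [-0.6, -0.5, -1.5]
width: 66.9
grasp_force: 30.0
```

Call:
{"api": "step_arm", "payload": {
  "plan": [
    [-1,0,0,0.015,0,0,0],
    [-1,0,0,0.01,0,0,0],
    [-1,0,0,0,0,0,0]
  ]
}}

```text
t: 34.55
ee_pos: [579.2, -373.5, 17.8]
orientation: [-0.0, -3.141, -0.0]
ft_force: [0.1, -0.5, -0.6]
width: 66.7
grasp_force: 30.0
```

Call:
{"api": "step_arm", "payload": {
  "plan": [
    [-1,0,0,0.01,0,0,0],
    [-1,0,0,0.01,0,0,0],
    [-1,0,0,0,0,0,0]
  ]
}}

```text
t: 34.92
ee_pos: [579.2, -373.6, 17.3]
orientation: [0.0, 3.142, -0.0]
ft_force: [-0.9, 1.4, 3.5]
width: 66.7
grasp_force: 30.0
```

Contact. Release and rise, then back off toward the robot a little for a clear look.

Call:
{"api": "step_arm", "payload": {
  "plan": [
    [1,0,0,0,0,0,0],
    [1,0,0,0,0,0,0],
    [1,0,0,0,0,0,0],
    [1,0,0,0,0,0,0],
    [1,0,0,-0.2,0,0,0],
    [1,0,0,-0.5,0,0,0],
    [1,0,0,-0.6,0,0,0],
    [1,0,0,-0.6,0,0,0],
    [1,0,0,-0.6,0,0,0],
    [1,0,0,-0.6,0,0,0],
    [1,0,0,-0.4,0,0,0],
    [1,0,0,0,0,0,0],
    [1,0,0,0,0,0,0]
  ]
}}

```text
t: 36.55
ee_pos: [578.6, -373.2, 190.9]
orientation: [-0.0, -3.14, -0.001]
ft_force: [-0.8, -0.2, 0.1]
width: 87.9
grasp_force: 0.0
```

```bash
python3 look.py w11;python3 circ.py w11 25 40 31 220 420 100 280; python3 - <<'E'
from h import *
from workcell import vision
s=vision.get_image("scene");t=vision.get_image("top");np.savez("top9.npz",**t)
cv2.imwrite("pics/s11.png",np.vstack([np.hstack([cv2.resize(s["pixels"][150:310,190:460],(400,237),interpolation=cv2.INTER_CUBIC),load("w11.npz")["pixels"][60:297,120:520]]),cv2.resize(t["pixels"][115:265,195:445],(800,360))[:, :]])[:,:,::-1])
Z=cloud(t)[...,2]
P=cloud(t)
for n,x,y in(("tamper",617,36),("lev",658.5,-90),("ring",610,-224),("basket",579,-373),("pitcher",399,123),("cup",402,-334)):
    q=P[(abs(P[...,0]-x)<40)&(abs(P[...,1]-y)<40)&(Z>24)];print(n,len(q),np.percentile(q,[2,98],axis=0).round().tolist() if len(q)else'')
E
sed -i 's/top0.npz/top9.npz/' m0.py; python3 m0.py 2>&1 | egrep 'pitcher|cup|orange|turq'
```

```text
[ 578.6 -373.2  190.9] [-0.00e+00 -3.14e+00 -1.00e-03] 87.9 36.55 [-0.59  0.55  1.5   0.    1.09 -2.16]
px 316.0 180.3 [65.6 67.1] on plane [ 579.9 -374.2   31. ] cloud mid [ 581.  -405.1   30.9] span [ 66.2 127.8  10.9]
tamper 213 [[600.0, 18.0, 24.0], [633.0, 51.0, 99.0]]
lev 494 [[629.0, -116.0, 32.0], [685.0, -62.0, 45.0]]
ring 295 [[579.0, -255.0, 25.0], [642.0, -192.0, 50.0]]
basket 3353 [[540.0, -410.0, 389.0], [614.0, -335.0, 553.0]]
pitcher 389 [[360.0, 93.0, 26.0], [436.0, 162.0, 85.0]]
cup 1069 [[368.0, -346.0, 599.0], [442.0, -295.0, 692.0]]
```

View pics/s11.png

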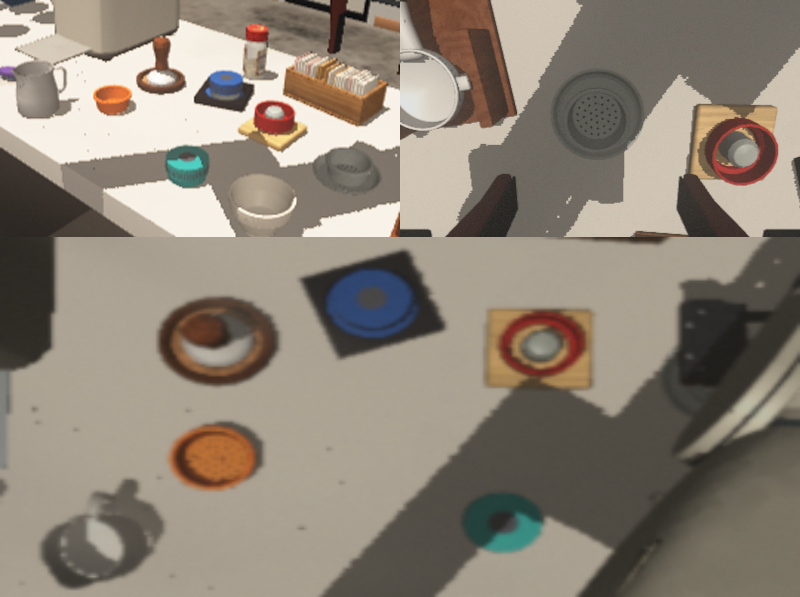

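All four pieces are seen upright in their places: tamper, leveller, ring over the post, and basket centred in the dish at about (580,-374). Pitcher, cup and look-alikes are undisturbed, and the gripper is clear.

```bash
python3 -c "
from workcell import ctrl
print(ctrl.close_job())"
```

```text
the job is handed in; nothing more can be done
None
```

The job is handed in: the tamper, leveller, dosing ring and basket were put away top-down, and the last pictures show each upright in its place, with the pitcher and cup not touched.

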